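# Wind the transducer down onto the test block

## Task

Fit the loose crank fully onto the square end of the test stand's lead screw and wind it clockwise (seen from above), round and round, until the transducer carriage is right down on its stop collar; then let go and leave the crank on the screw. Feel for the square and for the stop and go gently: never force or lean on the crank. Leave the other things on the bench where they are.

Things in the scene. Friction and masses are not known exactly. Their poses are not given: they have to be found in the camera images.
- stand: Fixed transducer test stand. Base plate 180 x 150 x 12 mm; origin on the screw axis at bench level, the plate reaching 120 to +x and 60 to -x. Two guide rods at y = +-55, an aluminium bridge 50 (x) x 150 on top of them (top face at 178), an upright lead screw in the middle. The carriage on the rods holds a transducer over a grey test block on the +x side.
- screw_top (a point): On the screw's axis at the top end of its square, 204 mm above the bench. Square: 14 across flats, 20 tall, top 2 chamfered. This point is fixed to the stand and does NOT tell the square's angle, which starts anywhere: see it, or turn the crank while it rests lightly (about 5 N) on the end until it drops over. Any quarter turn fits; 0.5 mm play each side.
- boss_top (a point): Centre of the top face of the round brass boss (diameter 28 mm, 6 tall) on the bridge, from which the square stands up; 184 above the bench. The hub's underside comes to lie on it. The screw turns stiffly (0.08 N m, 1.5 N at the crank's grip). Clockwise from above lowers the carriage 2 mm a turn. Set the crank on gently, with 5 to 15 N; over 70 N (a knock) counts as forced.
- stop_top (a point): Fixed to the stand: top of the white nylon washer on the dark stop collar (diameter 26 mm) round the rod at y = -55. When the carriage meets it the crank's resistance climbs by 3 to 4 N per mm that its grip travels: stop at 5 to 10 N above the running drag. Over about 20 N at the grip spoils the nut.
- carriage_foot (a point): On the underside of the aluminium carriage (46 x 142 x 28 mm, on both rods), right above stop_top. Home when both are at one height, within 0.1 mm (0.31 rad of the crank): too fine for these readings, go by feel. It starts 2.1 to 3.2 mm too high, so 1.1 to 1.6 turns.
- crank: Loose dark steel crank, about 0.3 kg, standing on its hub on the bench. Origin: centre of the hub's underside, z up, x along the arm. Hub: block 34 mm along x, 30 along y, 34 tall; in its underside a square socket 15 wide, 22 deep, sides along x and y. Arm: flat bar 20 wide, z 23 to 31, out to x = 73. Fully on: origin at boss_top.
- hub_mid (a point): Inside the crank's hub, on its axis, 26 mm above its underside: a good height to grasp it from above across the 30 mm flats (along the crank's y).
- grip_mid (a point): Middle of the crank's black round grip: diameter 22 mm, 33.5 to 71.5 above the hub's underside, this point at 53.5, and 55 from the hub's axis. It spins freely on its pin, so fingers holding it need not turn as the crank goes round. Hold it from above with the finger tips just above the arm.
- screwdriver: Bystander: grey-handled screwdriver lying flat, 170 long (mm); origin under its middle. Not to be moved.
- probe_shell: Bystander: ivory T-shaped probe shell without cable, lying, 100 x 52 x 22 (mm); origin under its middle. Not to be moved.
- slim_probe: Bystander: slim ivory probe without cable, lying, 145 long, 24 thick (mm); origin under its middle. Not to be moved.
- gel_bottle: Bystander: clear bottle, diameter 56, 150 tall (mm); origin under its middle. Not to be moved.
- panel_knob0: Bystander: ivory panel knob, diameter 38, 22 tall (mm); origin under its middle. Not to be moved.
- panel_knob1: Bystander: another such panel knob (mm); origin under its middle. Not to be moved.
- ball_cup: Bystander: small white bowl, diameter 80, 35 tall, with a loose ivory trackball in it (mm); origin under its middle. Not to be moved.
- spanner: Bystander: steel spanner lying flat, 150 long (mm); origin under its middle. Not to be moved.
Mind the look-alikes: they are no part of the job. Leave any blue or turquoise look-alike of the crank alone.

How it is judged:
By the outcome, as a careful person would: the job done as asked, in the order asked, and still so for the second after the job is handed in, with the robot touching nothing.
It also fails if it takes over 72 s, if anything falls off the work surface, if the arm or the gripper's body presses on something with over 40 N, if the wrist force passes 120 N, or if a joint passes its speed limit or range.

## Robot

A 6-joint arm with a two-finger parallel gripper is mounted at the origin on the work surface. World frame = base frame: x ahead of the robot, y to its left, z up, the work surface at z = 0. Lengths are in mm, angles in rad, forces in N, time in s.
With the tool pointing down it reaches from about 350 to 875 mm from the base axis. Payload 4.2 kg.
Tool frame: the origin (TCP) lies midway between the tips of the shut fingers; the grasp point (between the pads) lies 19 mm behind it; z points along the fingers, y is the direction in which the jaws open and shut (so a half turn about z gives the same grasp; the last joint's range is limited). The gripper opens to 85 mm and grips with 20 to 120 N. Pads are 22 mm wide; open, the fingers measure 114 mm over their backs; the gripper's body (76 mm by 85 mm) begins 54 mm behind the grasp point. The pads swing forward as they close: fully open they stand 13 mm farther back than shut.
Start: joints at [-0.978, 0.385, 0.008, 0, -1.194, -0.259], TCP at [204.787, -590.476, 231.312] pointing down, gripper open.
Joint ranges: [-3.14, 3.14], [-1.21, 2.06], [-1.07, 1.41], [-3.16, 2.05], [-2.99, -0.16], [-3.1, 3.1]. Speed limits (rad/s): [2.79, 2.79, 3.14, 3.14, 3.14, 3.14].

## Interface

Orientations are given as a unit quaternion [x, y, z, w].
In Python, from bench import arm, eyes, nets gives the robot as it stands.
- The arm moves only by the tool jog_arm, never from a script. Its argument "rows" is a list of rows, each a list of 3 entries, a list of its own where there are three numbers: the shift along the tool's x, y, z in cm, then the turn, a rotation vector about the tool's x, y, z in degrees, then the finger opening in cm, from 0 to 8.54. In form: [[[x, y, z], [ax, ay, az], jaw], ...]. A call has 1 to 10 rows; each row shifts and turns the commanded pose from where the row before left it, along the tool's axes as they then stand; what a row does not reach is not made up. A row lasts 1/8 s, in which the tool goes at most 62.5 mm and 10.7 degrees, less where a joint would pass 70% of its speed; a pose out of reach is approached as far as the arm can. A call with a gripper value outside its range is refused whole. The fingers move at their own pace and stop on an object; the grip force is fixed at half the most. Time passes only in rows, so rows that do not move let the fingers close. It gives the time, the measured TCP pose, the force and the opening at its end, in the units of the state.
- arm.read_state(): the state, without advancing time (a new reading comes with each control period).
- eyes.get_image(name): name is "side" or "top" or "wrist"; returns the picture (480x640x3 uint8, red, green, blue); there is no depth.
- eyes.camera_model(name): a dict with "K" (3x3 intrinsics, pixels), "rvec" (rotation vector, rad) and "tvec" (3), from world to camera coordinates, as OpenCV has them. Camera axes: x right, y down, z forward; pixel columns grow to the right and rows downward; lengths in mm; the calibration is good to about 2 mm. The wrist camera is an equidistant fisheye: a pixel r from the principal point sees the ray r / f radians off the axis. A picture is of the moment at which its call begins: read the wrist's pose just before it. camera_model takes no time and is no camera call; for the wrist camera it gives the pose at the moment of the call.
- arm.job_done(): hands the job in, once; it reports no verdict.
Trained networks look in the newest picture that a camera, given by its name, has taken for a name from the list of things; names that differ only in an ending like _2 or _b are one class to them, and where a whole thing is asked for, a point or a joint stands for the part that bears it (a point fixed in the world has none). Each returns a list of dicts, best first, with "conf" (0 to 1); they miss things now and then, are a little off and sometimes report something else, mostly with a low value. They report only what shows in the picture. A call takes as long as a camera call. They do not tell look-alikes from the thing itself.
- nets.boxes_of(camera, name): "position" ([column, row] as shares, 0 to 1, of the picture: columns of its width, rows of its height, amid what is visible of it).
The state is a dict: "clock": time; "joints": joint angles; "joint_vel": joint speeds; "joint_efforts": joint torques, N m; "position": TCP position; "ee_rot": TCP orientation; "contact_force": force on the tool from outside, world axes, zero at the start; "wrist_torque": the same for the moment, N m; "gripper_width": finger opening in mm.
Only numpy, scipy, OpenCV 4.12 (cv2) and the standard library are available. Lean on these libraries where they do the work, as an engineer would, in place of code of your own. Each camera call takes 0.05 s, during which the arm holds its last target.

## Working session

There is one attempt and no reset: what is moved stays moved. The work goes in short steps, Python scripts to look and compute and a tool call to move; the robot and the scene stay as the last step left them, time stands still between calls to the robot, and variables do not carry over. Pictures are saved under pics/ and viewed, and the job is handed in when it is done.

Besides the shell and the picture viewer there is one more tool, called after ">>>" by a JSON object that holds its "fn" and its "kwargs". jog_arm: Moves the arm, as the interface text tells. Its arguments: {"type":"object","properties":{"rows":{"type":"array","items":{"type":"array"}}},"required":["rows"]}

```bash
mkdir -p pics; ls
python3 - <<'E'
from bench import arm, eyes, nets
import cv2
s=arm.read_state()
print({k:s[k] for k in ("clock","position","ee_rot","contact_force","gripper_width")})
for c in ("side","top","wrist"):
    im=eyes.get_image(c); cv2.imwrite(f"pics/{c}0.png",im[:,:,::-1])
    m=eyes.camera_model(c); print(c,m)
for c in ("side","top"):
    for n in ("crank","stand","hub_mid","grip_mid","screw_top","boss_top"):
        print(c,n,[( [round(p*q) for p,q in zip(d["position"],(640,480))],round(d["conf"],2)) for d in nets.boxes_of(c,n)])
E
```

```text
pics
{'clock': 0.0, 'position': array([ 204.5819403 , -589.94217904,  230.19264656]), 'ee_rot': array([-1.66033895e-01,  9.86119410e-01,  1.09224983e-03, -2.48795761e-04]), 'contact_force': array([0.65633863, 1.32942368, 0.13116672]), 'gripper_width': 85.42216504576093}
side {'K': array([[482.93132109,   0.        , 319.16835149],
       [  0.        , 482.93132109, 235.62935085],
       [  0.        ,   0.        ,   1.        ]]), 'rvec': array([-1.58532435e-03,  2.74785944e+00, -1.49722497e+00]), 'tvec': array([ 567.36877697,  116.61940342, 1113.91269014])}
top {'K': array([[589.91193347,   0.        , 325.43230289],
       [  0.        , 589.91193347, 239.55757943],
       [  0.        ,   0.        ,   1.        ]]), 'rvec': array([ 2.14890371, -2.1424179 ,  0.17784426]), 'tvec': array([ -20.73022495,  588.99321451, 1409.75214729])}
wrist {'K': array([[371.64829954,   0.        , 315.14251669],
       [  0.        , 371.64829954, 234.52876419],
       [  0.        ,   0.        ,   1.        ]]), 'rvec': array([-1.7026788 , -2.39078708, -0.38414922]), 'tvec': array([624.65625294, -41.15122667, 380.21683489])}
side crank [([311, 353], 0.85), ([381, 372], 0.78), ([278, 409], 0.56), ([344, 310], 0.55)]
side stand [([325, 218], 0.88)]
side hub_mid [([345, 312], 0.97), ([313, 352], 0.81), ([382, 376], 0.8), ([278, 413], 0.56)]
side grip_mid [([344, 312], 0.92), ([311, 350], 0.82), ([380, 373], 0.79), ([279, 412], 0.61), ([367, 193], 0.56)]
side screw_top [([326, 218], 0.68)]
side boss_top [([325, 214], 0.85)]
top crank [([172, 219], 0.92), ([267, 268], 0.88), ([226, 244], 0.82), ([203, 290], 0.71)]
top stand [([412, 257], 0.68)]
top hub_mid [([204, 293], 0.87), ([225, 244], 0.81), ([172, 223], 0.59), ([267, 268], 0.55)]
top grip_mid [([204, 291], 0.94), ([268, 269], 0.84), ([177, 221], 0.66), ([224, 244], 0.63)]
top screw_top [([414, 256], 0.93)]
top boss_top [([409, 251], 0.96)]
```

View pics/side0.png

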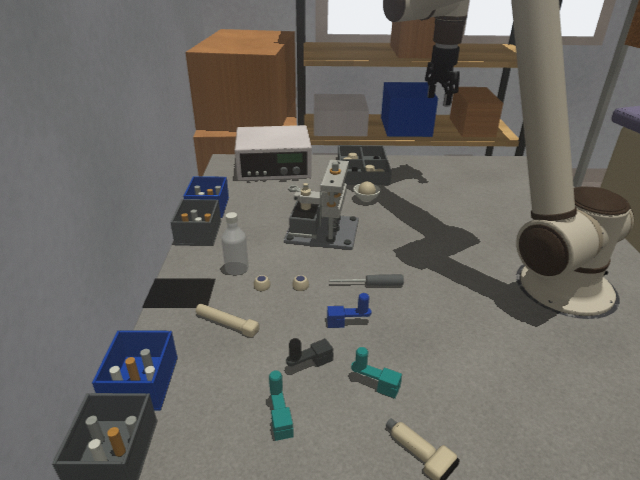

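View pics/top0.png

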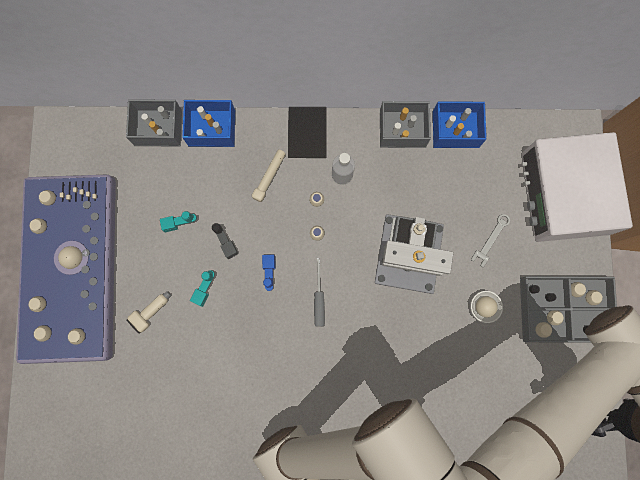

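View pics/wrist0.png

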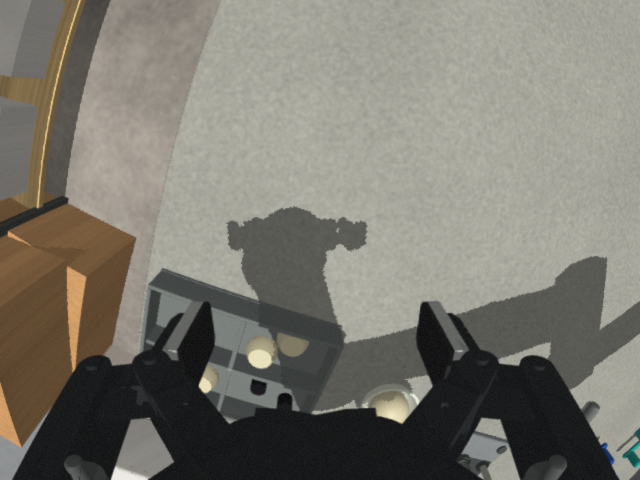

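Run:
```python
import cv2
im=cv2.imread("pics/top0.png")
a=cv2.resize(im[190:320,140:300],None,fx=5,fy=4.6,interpolation=cv2.INTER_CUBIC); cv2.imwrite("pics/topc.png",cv2.resize(im[195:315,140:300],None,fx=5,fy=5,interpolation=cv2.INTER_CUBIC))
cv2.imwrite("pics/tops.png",cv2.resize(im[200:310,350:490],None,fx=5,fy=5,interpolation=cv2.INTER_CUBIC))
im=cv2.imread("pics/side0.png")
cv2.imwrite("pics/sidec.png",cv2.resize(im[280:430,240:420],None,fx=4,fy=4,interpolation=cv2.INTER_CUBIC))
```

```text
(no output)
```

View pics/topc.png

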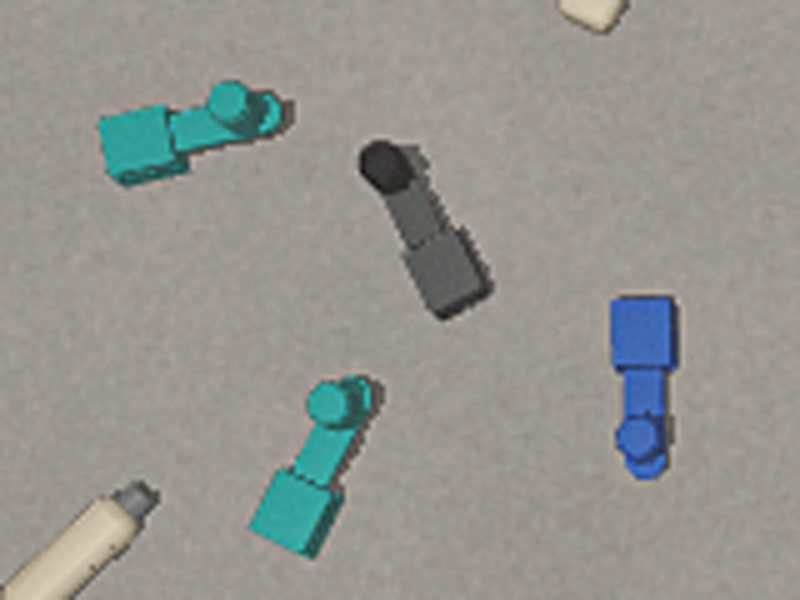

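View pics/tops.png

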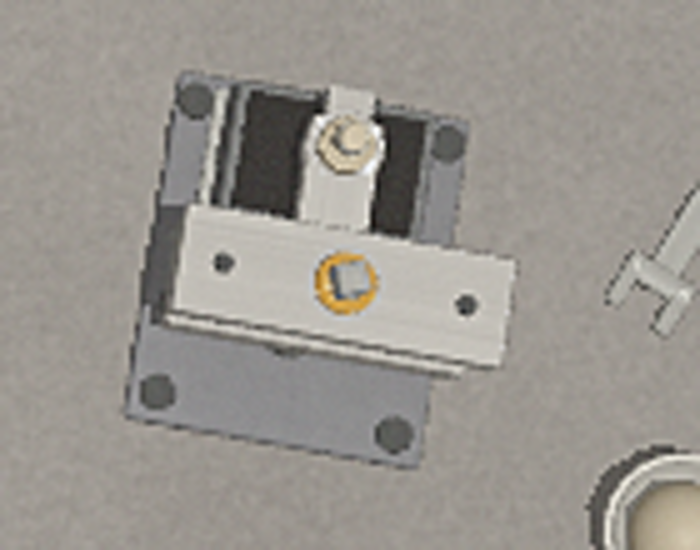

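View pics/sidec.png

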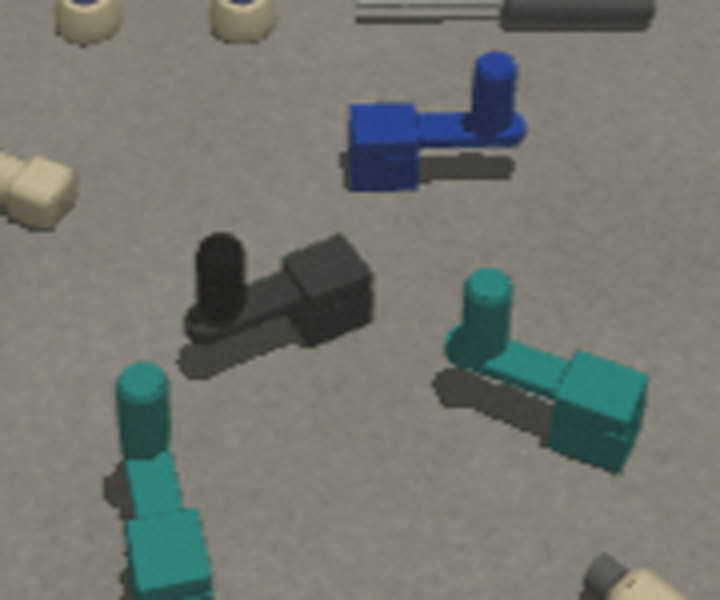

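The cranks in the top picture are dark (229,249), blue (267,268), turquoise (172,220) and turquoise (203,290). The task's crank is dark steel with a black grip, so it's the one at (229,249), with its grip at (217,228). The crop confirms this. Next I'll measure.

```bash
cat > h.py <<'E'
import numpy as np, cv2
from scipy.spatial.transform import Rotation as R
def ray(m,px,fish):
    K=np.array(m["K"]); Rm=R.from_rotvec(np.ravel(m["rvec"])).as_matrix(); t=np.ravel(m["tvec"])
    x=(px[0]-K[0,2])/K[0,0]; y=(px[1]-K[1,2])/K[1,1]
    if fish:
        th=np.hypot(x,y); d=np.array([x/th*np.sin(th),y/th*np.sin(th),np.cos(th)]) if th>1e-9 else np.array([0,0,1.])
    else: d=np.array([x,y,1.])
    return -Rm.T@t, Rm.T@d
def atz(m,px,z,fish=False):
    c,d=ray(m,px,fish); return c+d*(z-c[2])/d[2]
def proj(m,P,fish=False):
    K=np.array(m["K"]); p=R.from_rotvec(np.ravel(m["rvec"])).apply(P)+np.ravel(m["tvec"])
    if fish:
        r=np.hypot(p[0],p[1]); th=np.arctan2(r,p[2]); u=p[:2]/max(r,1e-9)*th
    else: u=p[:2]/p[2]
    return K[:2,:2]@u+K[:2,2]
def delta(s,target,axis_yaw=None):
    """tool-frame shift in cm from state to target TCP"""
    r=R.from_quat(s["ee_rot"]); return r.inv().apply(np.array(target)-s["position"])/10
def yawof(s): 
    r=R.from_quat(s["ee_rot"]).as_matrix(); return np.degrees(np.arctan2(r[1,0],r[0,0])),np.degrees(np.arctan2(r[1,1],r[0,1])), np.degrees(np.arccos(-r[2,2]))
E
python3 - <<'E'
from h import *
from bench import arm,eyes
m=eyes.camera_model("top"); w=eyes.camera_model("wrist"); s=arm.read_state()
f=lambda c,z:atz(m,c,z).round(1)
c5=lambda x,y:(140+x/5,195+y/5)
hub=f(c5(440,268),34); 
print("hub corners",[f(c5(*p),34) for p in((403,253),(462,227),(490,280),(443,312))])
g=f(c5(385,162),71.5);print("hub",hub,"grip",g, np.hypot(*(g-hub)[:2]))
b=lambda x,y:(350+x/5,200+y/5)
print("screw top",f(b(352,278),204),"boss",f(b(346,285),184))
print("bridge corners",[f(b(*p),178) for p in((190,206),(517,260),(503,367),(175,314))])
print("cam wrist", -R.from_rotvec(w["rvec"]).as_matrix().T@w["tvec"], s["position"], yawof(s))
r=R.from_quat(s["ee_rot"]); C=-R.from_rotvec(w["rvec"]).as_matrix().T@w["tvec"]
print("cam in tool",r.inv().apply(C-s["position"]), r.inv().apply(R.from_rotvec(w["rvec"]).as_matrix().T[:,2]))
for n,P in(("hub",[hub[0],hub[1],34]),):
  print(proj(eyes.camera_model("side"),np.array(P)))
E
```

```text
hub corners [array([574.7, 240.8,  34. ]), array([587.9, 211.9,  34. ]), array([561.4, 197.4,  34. ]), array([545.3, 220.2,  34. ])]
hub [567.3 222.3  34. ] grip [613.9 244.5  71.5] 51.61782637810315
screw top [ 529.6 -225.4  204. ] boss [ 529.  -226.1  184. ]
bridge corners [array([ 565.2, -157.9,  178. ]), array([ 541.3, -304.1,  178. ]), array([ 493.3, -296.4,  178. ]), array([ 516.5, -150.5,  178. ])]
cam wrist [ 129.76157298 -617.23212248  373.49503143] [ 204.77530498 -590.47322614  231.33939406] (np.float64(-160.87588752889985), np.float64(109.12411246607063), np.float64(0.002305388366463466))
cam in tool [  79.64012806   -0.71214965 -142.15578288] [-3.11822705e-01  5.71270908e-04  9.50140134e-01]
[320.02814906 345.14107625]
```

Run:
```python
from h import *
from bench import arm
s=arm.read_state(); print(delta(s,[529.5,-226,304]))
```

```text
[-42.62107563  23.79705804  -7.26692358]
```

>>> {"fn": "jog_arm", "kwargs": {"rows": [[[-1,0.5,-3.6],[0,0,0],8.5],[[-1,0.5,-3.6],[0,0,0],8.5],[[-5,2.8,0],[0,0,0],8.5],[[-5,2.8,0],[0,0,0],8.5],[[-5,2.8,0],[0,0,0],8.5],[[-5,2.8,0],[0,0,0],8.5],[[-5,2.8,0],[0,0,0],8.5],[[-5,2.8,0],[0,0,0],8.5],[[-5,2.8,0],[0,0,0],8.5],[[-5,2.8,0],[0,0,0],8.5]]}}

```text
clock: 2.0
position: [526.0, -230.2, 303.7]
ee_rot: [-0.166, 0.986, -0.0, 0.0]
contact_force: [1.2, -1.2, 0.9]
gripper_width: 84.8
```

>>> {"fn": "jog_arm", "kwargs": {"rows": [[[0,0,0],[0,0,0],8.5],[[0,0,0],[0,0,0],8.5],[[0,0,0],[0,0,0],8.5]]}}

```text
clock: 2.38
position: [524.2, -232.7, 303.5]
ee_rot: [-0.165, 0.986, -0.0, 0.0]
contact_force: [0.6, 0.1, -0.4]
gripper_width: 85.1
```

```bash
cat > look.py <<'E'
import sys,json
from h import *
from bench import arm,eyes,nets
name=sys.argv[1]; z=float(sys.argv[2]) if len(sys.argv)>2 else 0
s=arm.read_state(); m=eyes.camera_model("wrist"); im=eyes.get_image("wrist")
cv2.imwrite(f"pics/{name}.png",im[:,:,::-1])
json.dump({k:np.array(v).tolist() for k,v in m.items()},open(f"pics/{name}.json","w"))
json.dump({k:np.array(v).tolist() for k,v in s.items()},open(f"pics/{name}_s.json","w"))
print(s["clock"],s["position"].round(1),np.round(yawof(s),2),s["contact_force"].round(1),s["gripper_width"])
E
python3 look.py w1
python3 - <<'E'
from h import *
from bench import arm
s=arm.read_state(); print(delta(s,[529.5,-226,304]))
E
```

```text
2.375 [ 524.2 -232.7  303.5] [-1.6096e+02  1.0904e+02  1.0000e-02] [ 0.6  0.1 -0.4] 85.10655462330888
[-0.72459567  0.46522963 -0.04582114]
```

View pics/w1.png

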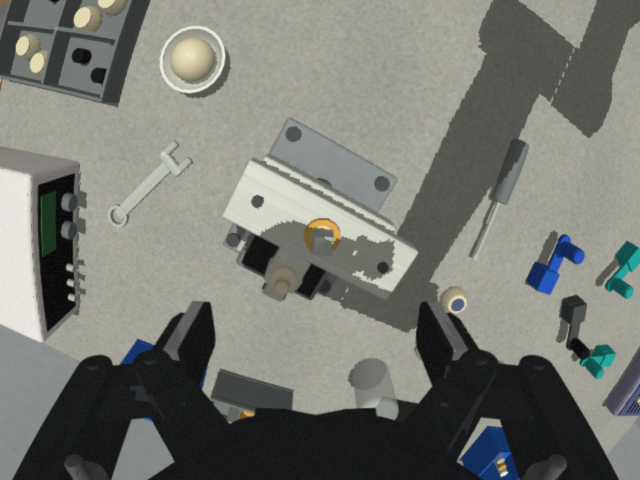

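Run:
```python
import cv2
im=cv2.imread("pics/w1.png")
cv2.imwrite("pics/w1c.png",cv2.resize(im[205:275,275:365],None,fx=8,fy=8,interpolation=cv2.INTER_CUBIC))
```

```text
(no output)
```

View pics/w1c.png

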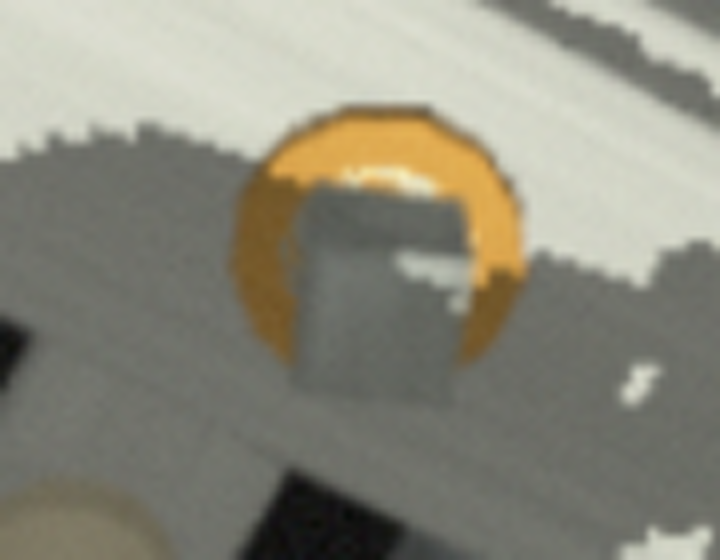

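Run:
```python
from h import *; import json
m=json.load(open("pics/w1.json")); s=json.load(open("pics/w1_s.json"))
c=lambda x,y:(275+x/8,205+y/8)
Q=[atz(m,c(*p),203,True) for p in((308,247),(470,252),(455,405),(295,395))]
print(np.round(Q,1), np.mean(Q,0))
for i in range(4):
    d=Q[(i+1)%4]-Q[i]; print(np.hypot(d[0],d[1]),np.degrees(np.arctan2(d[1],d[0]))%90)
print("boss",atz(m,c(378,246),184,True), "boss edges",[atz(m,c(*p),184,True).round(1) for p in((233,250),(525,250),(378,105))])
rt=R.from_quat(s["ee_rot"])
print("in tool", rt.inv().apply(np.mean(Q,0)-s["position"]))
```

```text
[[ 525.7 -234.   203. ]
 [ 521.6 -220.6  203. ]
 [ 535.3 -217.   203. ]
 [ 539.  -230.6  203. ]] [ 530.37898444 -225.56258236  203.        ]
13.959220540904687 17.150824202403527
14.188980590141261 14.651384685900958
14.059341125025304 15.136783183438055
13.699796075025933 14.179220851862965
boss [ 529.47049655 -225.87828552  184.        ] boss edges [array([ 534.2, -238.5,  184. ]), array([ 525.4, -212.8,  184. ]), array([ 516.7, -230.4,  184. ])]
in tool [ -8.13252085   4.72395653 100.51698958]
```

Run:
```python
from h import *
from bench import arm
s=arm.read_state(); print(delta(s,[567,219,134]))
```

```text
[-18.77508449  41.31433377  16.94956189]
```

>>> {"fn": "jog_arm", "kwargs": {"rows": [[[-2.1,4.6,0],[0,0,0],8.5],[[-2.1,4.6,0],[0,0,0],8.5],[[-2.1,4.6,0],[0,0,0],8.5],[[-2.1,4.6,0],[0,0,0],8.5],[[-2.1,4.6,0],[0,0,0],8.5],[[-2.1,4.6,3.4],[0,0,0],8.5],[[-2.1,4.6,3.4],[0,0,0],8.5],[[-2.1,4.6,3.4],[0,0,0],8.5],[[-2.0,4.5,3.4],[0,0,0],8.5],[[0,0,3.3],[0,0,-6.4],8.5]]}}

```text
clock: 3.68
position: [567.8, 222.1, 133.2]
ee_rot: [-0.223, 0.975, 0.0, 0.001]
contact_force: [-0.5, 0.2, -0.3]
gripper_width: 85.2
```

>>> {"fn": "jog_arm", "kwargs": {"rows": [[[0,0,0],[0,0,0],8.5],[[0,0,0],[0,0,0],8.5],[[0,0,0],[0,0,0],8.5]]}}

```text
clock: 4.05
position: [568.4, 219.7, 136.5]
ee_rot: [-0.22, 0.976, 0.001, 0.002]
contact_force: [0.6, 0.5, 1.0]
gripper_width: 84.9
```

```bash
python3 look.py w2
python3 - <<'E'
import cv2
from h import *; import json
m=json.load(open("pics/w2.json"))
u=proj(m,np.array([567,219,34.]),True); print(u); x,y=int(u[0]),int(u[1]); x0,y0=max(x-60,0),max(y-50,0); print(x0,y0)
im=cv2.imread("pics/w2.png")
cv2.imwrite("pics/w2c.png",cv2.resize(im[y0:y0+100,x0:x0+120],None,fx=6,fy=6,interpolation=cv2.INTER_CUBIC))
E
```

```text
4.05 [568.4 219.7 136.5] [-154.59  115.41    0.22] [0.6 0.5 1. ] 84.86913846821933
[315.94418343 231.05901226]
255 181
```

View pics/w2.png

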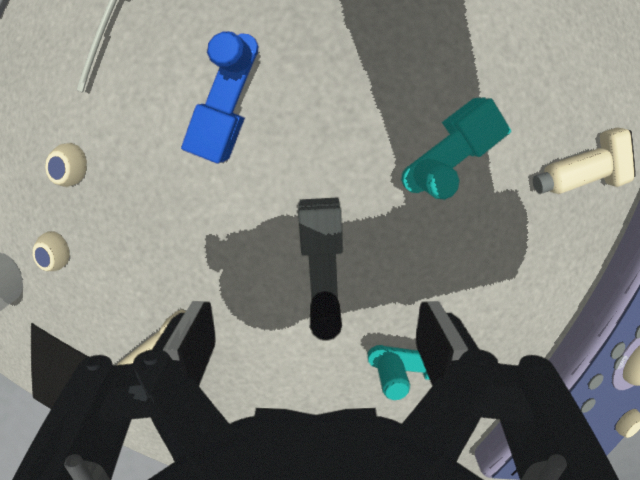

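View pics/w2c.png

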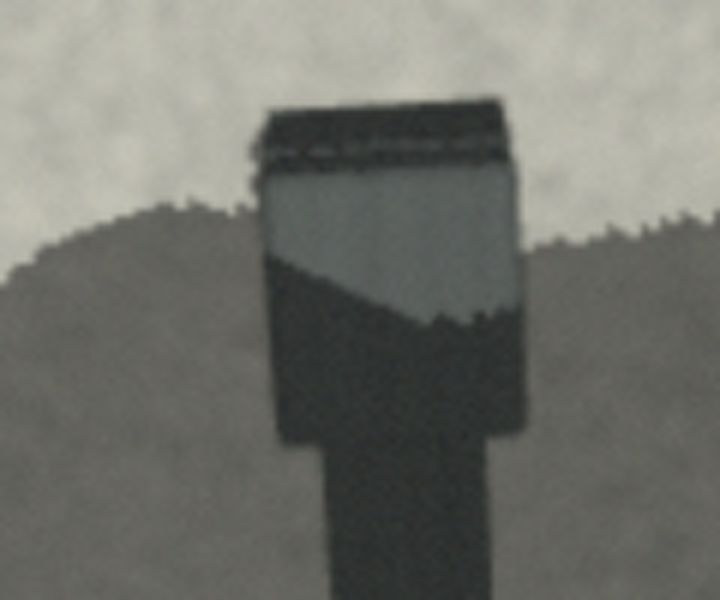

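Run:
```python
from h import *; import json
m=json.load(open("pics/w2.json")); s=json.load(open("pics/w2_s.json"))
c=lambda x,y:(255+x/6,181+y/6)
Q=[atz(m,c(*p),34,True) for p in((264,172),(516,163),(526,434),(280,445))]
print(np.round(Q,1), np.mean(Q,0))
for i in range(4):
    d=Q[(i+1)%4]-Q[i]; print(np.hypot(d[0],d[1]),np.degrees(np.arctan2(d[1],d[0]))%90)
g=atz(m,(325.5,304),71.5,True); print(g, (g-np.mean(Q,0)), np.degrees(np.arctan2(*(g-np.mean(Q,0))[1::-1])))
rt=R.from_quat(s["ee_rot"])
print("in tool", rt.inv().apply(np.mean(Q,0)-s["position"]))
```

```text
[[558.1 202.   34. ]
 [544.9 227.4  34. ]
 [573.8 243.2  34. ]
 [587.5 217.6  34. ]] [566.10373319 222.53437805  34.        ]
28.547113102555034 27.535920735400694
32.93042164908578 28.692551271275025
29.013100956708332 28.089974285156444
33.20486893650976 27.881183293080625
[597.35778337 240.02747348  71.5       ] [31.25405018 17.49309543 37.5       ] 29.236023578721102
in tool [  1.22322357   3.54000229 102.52576453]
```

>>> {"fn": "jog_arm", "kwargs": {"rows": [[[0.12,0.35,3],[0,0,-2.6],8.5],[[0,0,4],[0,0,0],7.0],[[0,0,3.5],[0,0,0],6.0],[[0,0,1.5],[0,0,0],6.0],[[0,0,0.7],[0,0,0],6.0],[[0,0,0],[0,0,0],6.0],[[0,0,0],[0,0,0],6.0]]}}

```text
clock: 4.97
position: [565.5, 223.2, 8.7]
ee_rot: [-0.243, 0.97, 0.0, 0.001]
contact_force: [0.2, 0.1, 0.0]
gripper_width: 60.1
```

```bash
python3 look.py w3
python3 - <<'E'
from h import *
from bench import arm
s=arm.read_state(); print(delta(s,[566.1,222.5,6]))
E
```

```text
4.975 [565.5 223.2   8.7] [-1.5187e+02  1.1813e+02  1.5000e-01] [0.2 0.1 0. ] 60.06306107495409
[-0.03034295 -0.09028718  0.26311761]
```

View pics/w3.png

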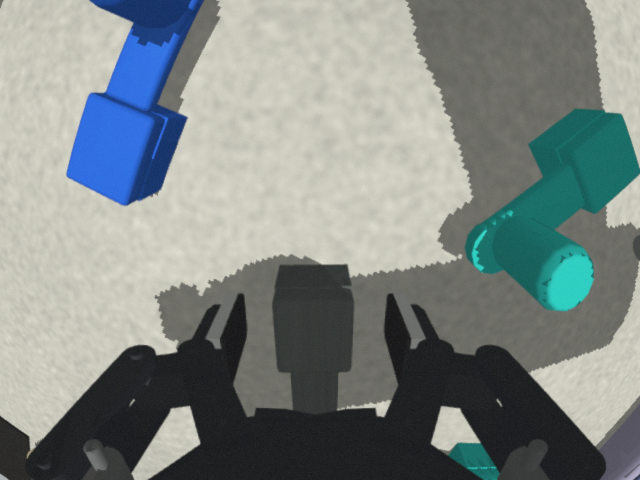

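>>> {"fn": "jog_arm", "kwargs": {"rows": [[[0,-0.05,0.2],[0,0,0],5.0],[[0,0,0],[0,0,0],4.0],[[0,0,0],[0,0,0],3.3],[[0,0,0],[0,0,0],2.0],[[0,0,0],[0,0,0],2.0],[[0,0,0],[0,0,0],2.0],[[0,0,0],[0,0,0],2.0]]}}

```text
clock: 5.9
position: [565.1, 222.4, 5.6]
ee_rot: [-0.243, 0.97, 0.0, 0.0]
contact_force: [-1.0, 0.2, 3.0]
gripper_width: 28.8
```

```bash
python3 look.py w4
```

```text
5.9 [565.1 222.4   5.6] [-1.5186e+02  1.1814e+02  3.0000e-02] [-1.   0.2  3. ] 28.7767637047087
```

View pics/w4.png

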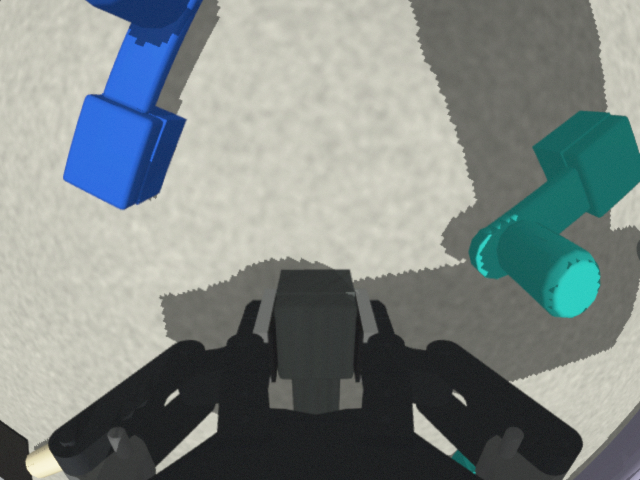

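Run:
```python
from h import *; import json
m=json.load(open("pics/w4.json")); s=json.load(open("pics/w4_s.json"))
im=cv2.imread("pics/w4.png")
cv2.imwrite("pics/w4c.png",cv2.resize(im[255:415,240:390],None,fx=4.5,fy=4.5,interpolation=cv2.INTER_CUBIC)*1)
im=np.clip(cv2.imread("pics/w4c.png").astype(int)*3,0,255).astype(np.uint8); cv2.imwrite("pics/w4c.png",im)
```

```text
(no output)
```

View pics/w4c.png

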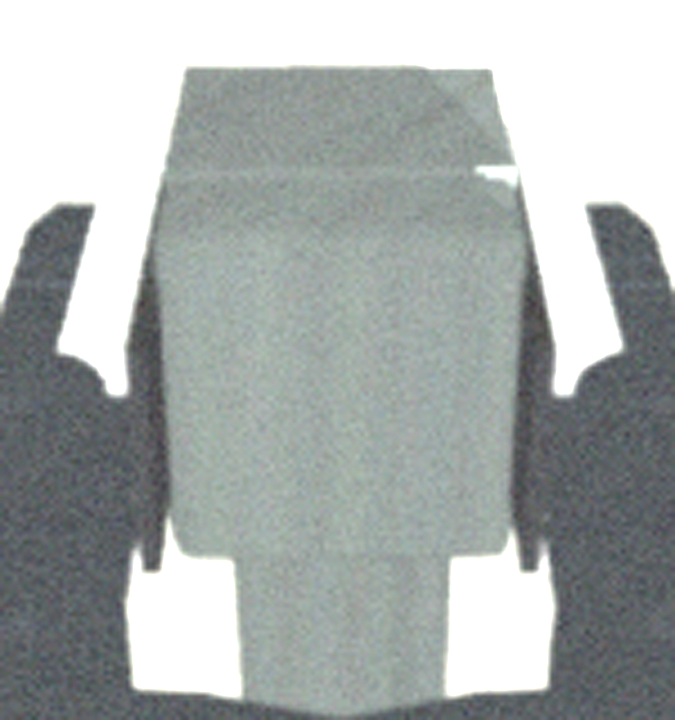

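>>> {"fn": "jog_arm", "kwargs": {"rows": [[[0,0,-0.5],[0,0,0],2.0],[[0,0,-2],[0,0,0],2.0],[[0,0,-5],[0,0,0],2.0],[[0,0,-5],[0,0,0],2.0],[[0,0,-5],[0,0,0],2.0],[[0,0,-4.5],[0,0,0],2.0],[[0,0,-2],[0,0,0],2.0],[[0,0,0],[0,0,6.4],2.0],[[0,0,0],[0,0,6.4],2.0],[[0,0,0],[0,0,0],2.0]]}}

```text
clock: 7.2
position: [564.2, 221.9, 244.3]
ee_rot: [-0.134, 0.991, -0.0, -0.001]
contact_force: [0.9, -0.6, -2.5]
gripper_width: 29.2
```

```bash
python3 look.py w5
python3 - <<'E'
from h import *
from bench import arm
s=arm.read_state(); print(delta(s,[530,-226,242]))
E
```

```text
7.2 [564.2 221.9 244.3] [-1.6462e+02  1.0538e+02  1.3000e-01] [ 0.9 -0.6 -2.5] 29.159587705454754
[ 15.21989041 -42.26964489   0.28047571]
```

View pics/w5.png

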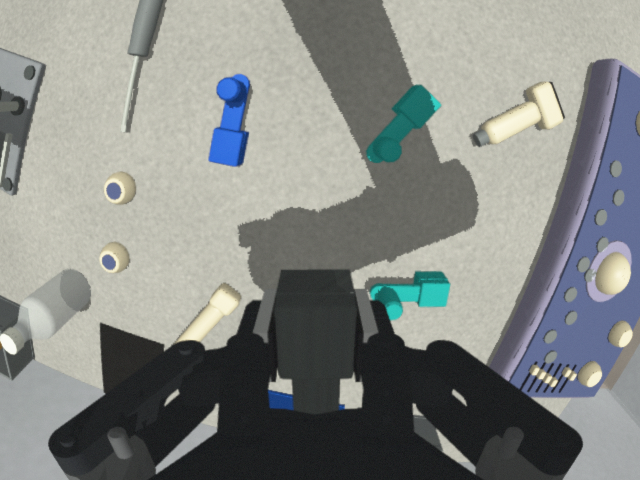

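Run:
```python
from h import *; import json
m=json.load(open("pics/w4.json")); s=json.load(open("pics/w4_s.json"))
rt=R.from_quat(s["ee_rot"])
c=lambda x,y:(240+x/4.5,255+y/4.5)
Q=[rt.inv().apply(atz(m,c(*p),34,True)-s["position"]) for p in((160,232),(520,232),(512,553),(172,553))]
print(np.round(Q,1), np.mean(Q,0))
for y in (178,205,232,553): print(y, rt.inv().apply(atz(m,c(340,y),34,True)-s["position"]).round(1))
# predicted edge pixels if hub center at tool x=-0.9
```

```text
[[ 15.9 -14.5 -28.4]
 [ 15.9  13.5 -28.4]
 [-16.9  14.5 -28.4]
 [-16.8 -15.2 -28.4]] [ -0.47226903  -0.43662383 -28.40995821]
178 [ 20.8  -0.5 -28.4]
205 [ 18.4  -0.5 -28.4]
232 [ 16.   -0.5 -28.4]
553 [-16.6  -0.5 -28.4]
```

>>> {"fn": "jog_arm", "kwargs": {"rows": [[[1.7,-4.7,0],[0,0,0],2.0],[[1.7,-4.7,0],[0,0,0],2.0],[[1.7,-4.7,0],[0,0,0],2.0],[[1.7,-4.7,0],[0,0,0],2.0],[[1.7,-4.7,0],[0,0,0],2.0],[[1.7,-4.7,0],[0,0,0],2.0],[[1.7,-4.7,0],[0,0,0],2.0],[[1.7,-4.7,0],[0,0,0],2.0],[[1.6,-4.7,0],[0,0,0],2.0],[[0,0,0],[0,0,0],2.0]]}}

```text
clock: 8.5
position: [529.2, -228.8, 244.5]
ee_rot: [-0.132, 0.991, 0.0, -0.001]
contact_force: [-0.6, 0.6, -2.7]
gripper_width: 29.2
```

>>> {"fn": "jog_arm", "kwargs": {"rows": [[[0,0,0.6],[0,0,0],2.0],[[0,0,0.6],[0,0,0],2.0],[[0,0,0],[0,0,0],2.0],[[0,0,0],[0,0,0],2.0]]}}

```text
clock: 9.0
position: [530.4, -225.3, 233.4]
ee_rot: [-0.134, 0.991, -0.0, 0.0]
contact_force: [-0.5, -0.7, -1.7]
gripper_width: 28.9
```

```bash
python3 look.py w6
python3 - <<'E'
from h import *
from bench import arm,eyes
s=arm.read_state(); print(delta(s,[529.6,-225.4,220]))
im=eyes.get_image("side")[:,:,::-1]; cv2.imwrite("pics/s6.png",cv2.resize(im[110:250,260:400],None,fx=4,fy=4,interpolation=cv2.INTER_CUBIC))
E
```

```text
9.0 [ 530.4 -225.3  233.4] [-1.6459e+02  1.0541e+02  1.0000e-02] [-0.5 -0.7 -1.7] 28.92344368717714
[0.07719678 0.02347547 1.35565731]
```

View pics/w6.png

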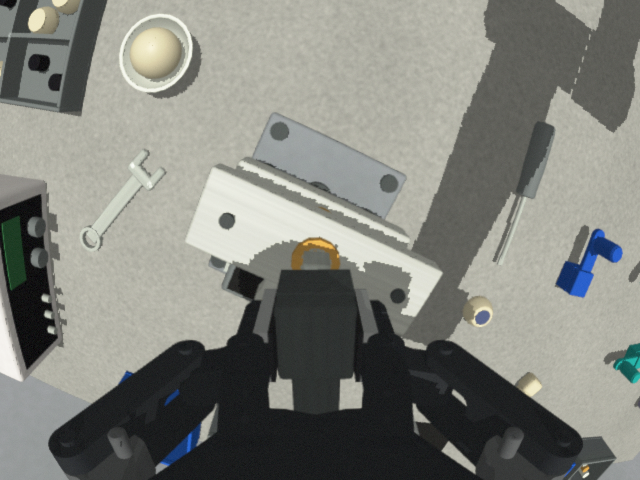

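View pics/s6.png

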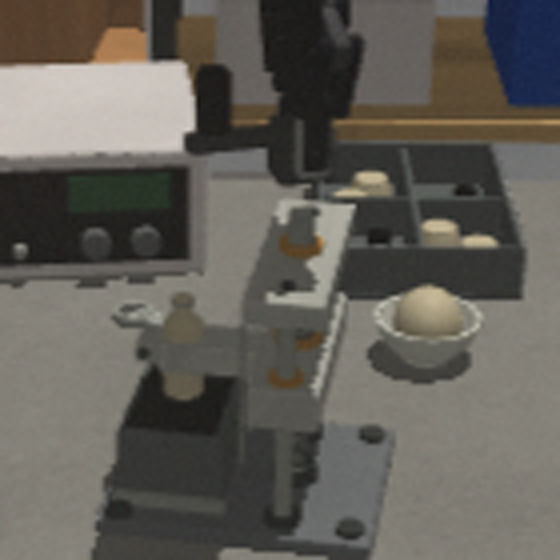

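>>> {"fn": "jog_arm", "kwargs": {"rows": [[[0.06,0.02,0.8],[0,0,0],2.0],[[0,0,0.7],[0,0,0],2.0],[[0,0,0.3],[0,0,0],2.0],[[0,0,0.2],[0,0,0],2.0],[[0,0,0],[0,0,0],2.0],[[0,0,0],[0,0,0],2.0]]}}

```text
clock: 9.85
position: [529.6, -225.9, 213.5]
ee_rot: [-0.133, 0.991, -0.0, 0.0]
contact_force: [0.8, 1.6, -1.8]
gripper_width: 29.4
```

>>> {"fn": "jog_arm", "kwargs": {"rows": [[[0,0.03,0.15],[0,0,0],2.0],[[0,0,0.1],[0,0,0],2.0],[[0,0,0.05],[0,0,0],2.0],[[0,0,0.05],[0,0,0],2.0],[[0,0,0],[0,0,0],2.0],[[0,0,0],[0,0,0],2.0]]}}

```text
clock: 10.6
position: [529.4, -225.6, 209.8]
ee_rot: [-0.133, 0.991, -0.0, 0.0]
contact_force: [0.3, 0.4, -2.5]
gripper_width: 29.1
```

>>> {"fn": "jog_arm", "kwargs": {"rows": [[[0,0,0.05],[0,0,0],2.0],[[0,0,0.05],[0,0,0],2.0],[[0,0,0],[0,0,0],2.0]]}}

```text
clock: 10.98
position: [529.4, -225.6, 208.7]
ee_rot: [-0.133, 0.991, 0.0, -0.0]
contact_force: [0.8, -0.6, -2.9]
gripper_width: 29.1
```

>>> {"fn": "jog_arm", "kwargs": {"rows": [[[0,0,0.05],[0,0,0],2.0],[[0,0,0.05],[0,0,0],2.0],[[0,0,0],[0,0,0],2.0]]}}

```text
clock: 11.35
position: [529.3, -225.6, 207.8]
ee_rot: [-0.133, 0.991, -0.0, -0.0]
contact_force: [-0.2, -0.3, -1.3]
gripper_width: 28.8
```

>>> {"fn": "jog_arm", "kwargs": {"rows": [[[0,0,0.05],[0,0,0],2.0],[[0,0,0.05],[0,0,0],2.0],[[0,0,0],[0,0,0],2.0]]}}

```text
clock: 11.72
position: [529.0, -225.7, 206.6]
ee_rot: [-0.133, 0.991, 0.0, -0.0]
contact_force: [0.0, -1.8, -1.6]
gripper_width: 28.9
```

>>> {"fn": "jog_arm", "kwargs": {"rows": [[[0,0,0.05],[0,0,0],2.0],[[0,0,0.05],[0,0,0],2.0],[[0,0,0],[0,0,0],2.0]]}}

```text
clock: 12.1
position: [529.0, -225.7, 205.6]
ee_rot: [-0.133, 0.991, 0.0, -0.0]
contact_force: [-3.2, -0.9, -1.1]
gripper_width: 29.1
```

>>> {"fn": "jog_arm", "kwargs": {"rows": [[[0.03,0,0.05],[0,0,0],2.0],[[0,0,0.05],[0,0,0],2.0],[[0,0,0],[0,0,0],2.0]]}}

```text
clock: 12.48
position: [529.0, -225.7, 204.8]
ee_rot: [-0.133, 0.991, 0.0, -0.0]
contact_force: [-1.6, -0.7, -1.6]
gripper_width: 29.4
```

>>> {"fn": "jog_arm", "kwargs": {"rows": [[[0,0,0.1],[0,0,0],2.0],[[0,0,0.1],[0,0,0],2.0],[[0,0,0],[0,0,0],2.0]]}}

```text
clock: 12.85
position: [528.9, -225.7, 202.7]
ee_rot: [-0.133, 0.991, 0.0, -0.0]
contact_force: [-1.7, -1.4, -1.1]
gripper_width: 29.1
```

>>> {"fn": "jog_arm", "kwargs": {"rows": [[[0.02,0,0.15],[0,0,0],2.0],[[0,0,0.15],[0,0,0],2.0],[[0,0,0.15],[0,0,0],2.0],[[0,0,0.15],[0,0,0],2.0],[[0,0,0],[0,0,0],2.0]]}}

```text
clock: 13.48
position: [528.8, -225.7, 196.6]
ee_rot: [-0.133, 0.991, 0.0, -0.0]
contact_force: [-1.9, -1.5, -1.2]
gripper_width: 29.0
```

>>> {"fn": "jog_arm", "kwargs": {"rows": [[[0,0,0.15],[0,0,0],2.0],[[0,0,0.15],[0,0,0],2.0],[[0,0,0.1],[0,0,0],2.0],[[0,0,0],[0,0,0],2.0]]}}

```text
clock: 13.98
position: [528.8, -225.7, 192.6]
ee_rot: [-0.133, 0.991, 0.0, -0.0]
contact_force: [-3.1, -1.5, -1.7]
gripper_width: 29.3
```

>>> {"fn": "jog_arm", "kwargs": {"rows": [[[0.02,0,0.1],[0,0,0],2.0],[[0,0,0.05],[0,0,0],2.0],[[0,0,0],[0,0,0],2.0]]}}

```text
clock: 14.35
position: [528.8, -225.8, 191.3]
ee_rot: [-0.133, 0.991, -0.0, 0.0]
contact_force: [-2.1, -1.3, -0.8]
gripper_width: 29.3
```

>>> {"fn": "jog_arm", "kwargs": {"rows": [[[0,0,0.05],[0,0,0],2.0],[[0,0,0.05],[0,0,0],2.0],[[0,0,0],[0,0,0],2.0]]}}

```text
clock: 14.72
position: [528.8, -225.8, 190.2]
ee_rot: [-0.133, 0.991, 0.0, 0.0]
contact_force: [-1.9, -0.7, -0.4]
gripper_width: 28.9
```

>>> {"fn": "jog_arm", "kwargs": {"rows": [[[0,0,0.05],[0,0,0],2.0],[[0,0,0],[0,0,0],2.0]]}}

```text
clock: 14.98
position: [528.8, -225.8, 189.7]
ee_rot: [-0.133, 0.991, 0.0, 0.0]
contact_force: [-1.9, -1.1, -1.1]
gripper_width: 28.9
```

>>> {"fn": "jog_arm", "kwargs": {"rows": [[[0,0,0.05],[0,0,0],2.0],[[0,0,0],[0,0,0],2.0]]}}

```text
clock: 15.22
position: [528.8, -225.8, 189.6]
ee_rot: [-0.133, 0.991, -0.0, 0.0]
contact_force: [-2.9, -0.8, 1.2]
gripper_width: 29.1
```

>>> {"fn": "jog_arm", "kwargs": {"rows": [[[0,0,0.04],[0,0,0],2.0],[[0,0,0],[0,0,0],2.0]]}}

```text
clock: 15.48
position: [528.8, -225.8, 189.6]
ee_rot: [-0.133, 0.991, -0.0, 0.0]
contact_force: [-3.1, -0.3, 4.4]
gripper_width: 28.8
```

>>> {"fn": "jog_arm", "kwargs": {"rows": [[[0,0,0.04],[0,0,0],2.0],[[0,0,0],[0,0,0],2.0]]}}

```text
clock: 15.72
position: [528.8, -225.8, 189.6]
ee_rot: [-0.133, 0.991, -0.0, 0.0]
contact_force: [-4.4, 0.5, 6.6]
gripper_width: 29.0
```

>>> {"fn": "jog_arm", "kwargs": {"rows": [[[0,0,-0.06],[0,0,0],3.5],[[0,0,0],[0,0,0],5.0],[[0,0,0],[0,0,0],6.5],[[0,0,0],[0,0,0],6.5],[[0,0,-0.5],[0,0,0],6.5],[[0,0,-4],[0,0,0],6.5],[[0,0,-4],[0,0,0],6.5],[[0,0,0],[0,0,0],6.5],[[0,0,0],[0,0,0],6.5]]}}

```text
clock: 16.85
position: [528.4, -225.6, 273.9]
ee_rot: [-0.133, 0.991, 0.0, -0.0]
contact_force: [-0.1, -0.4, -0.5]
gripper_width: 64.9
```

```bash
python3 look.py w7
python3 - <<'E'
from h import *
from bench import arm,eyes
im=eyes.get_image("side")[:,:,::-1]; cv2.imwrite("pics/s7.png",cv2.resize(im[110:250,260:400],None,fx=4,fy=4,interpolation=cv2.INTER_CUBIC))
E
```

```text
16.85 [ 528.4 -225.6  273.9] [-1.6469e+02  1.0531e+02  4.0000e-02] [-0.1 -0.4 -0.5] 64.85536725200839
```

View pics/w7.png

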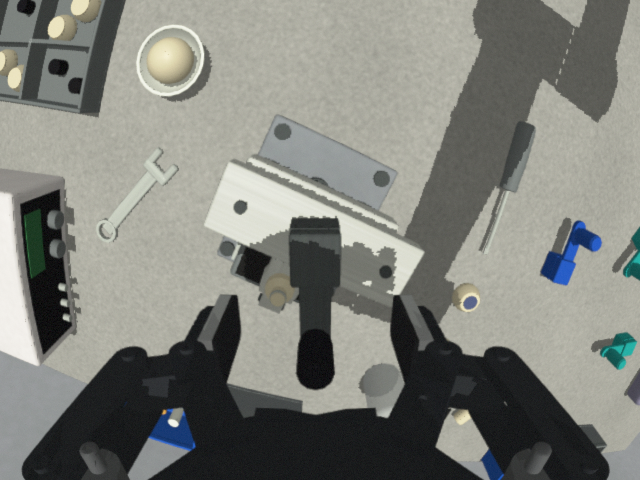

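View pics/s7.png

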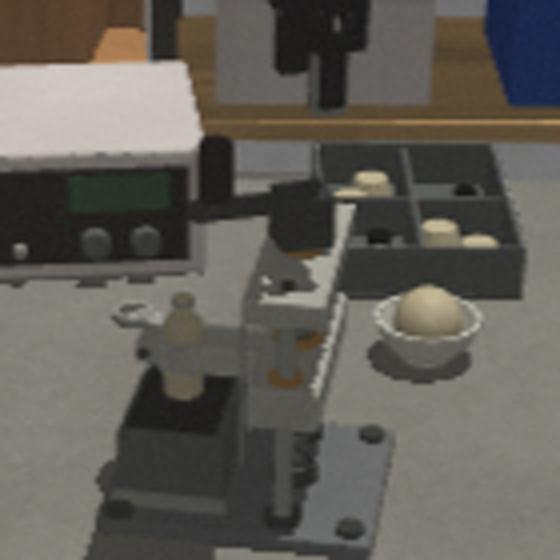

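Run:
```python
from h import *; import json
m=json.load(open("pics/w7.json")); s=json.load(open("pics/w7_s.json"))
rt=R.from_quat(s["ee_rot"])
P=np.array([529.5,-225.6,255.5])+55*np.array([np.cos(np.radians(15.4)),np.sin(np.radians(15.4)),0])
print(P,proj(m,P,True),rt.inv().apply(P-s["position"]))
im=cv2.imread("pics/w7.png")[200:410,250:390]
cv2.imwrite("pics/w7c.png",cv2.resize(np.clip(im.astype(int)*2,0,255).astype(np.uint8),None,fx=2.8,fy=2.8,interpolation=cv2.INTER_CUBIC))
```

```text
[ 582.52524723 -210.99441354  255.5       ] [315.79674077 377.46033767] [-56.06680912  -0.24844898  18.35953164]
```

View pics/w7c.png

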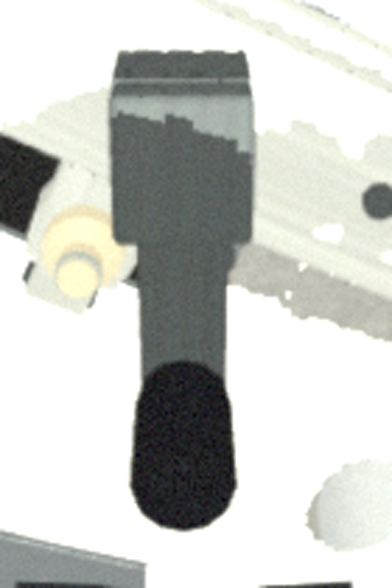

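>>> {"fn": "jog_arm", "kwargs": {"rows": [[[-2.8,0,0],[0,0,0],6.5],[[-2.7,0,0],[0,0,0],6.5],[[0,0,0],[0,0,0],6.5],[[0,0,2],[0,0,0],6.0],[[0,0,2],[0,0,0],6.0],[[0,0,0],[0,0,0],6.0],[[0,0,0],[0,0,0],6.0]]}}

```text
clock: 17.82
position: [581.7, -211.6, 234.8]
ee_rot: [-0.133, 0.991, -0.0, 0.0]
contact_force: [0.9, -0.5, 0.6]
gripper_width: 59.9
```

```bash
python3 look.py w8
python3 - <<'E'
from h import *
from bench import arm,eyes
s=arm.read_state();print(delta(s,[582.5,-211,221]))
im=eyes.get_image("top")[:,:,::-1]; cv2.imwrite("pics/t8.png",cv2.resize(im[190:310,340:490],None,fx=4,fy=4,interpolation=cv2.INTER_CUBIC))
E
```

```text
17.825 [ 581.7 -211.6  234.8] [-1.6467e+02  1.0533e+02  5.0000e-02] [ 0.9 -0.5  0.6] 59.918226945286094
[-0.06154428  0.03882456  1.41552723]
```

View pics/w8.png

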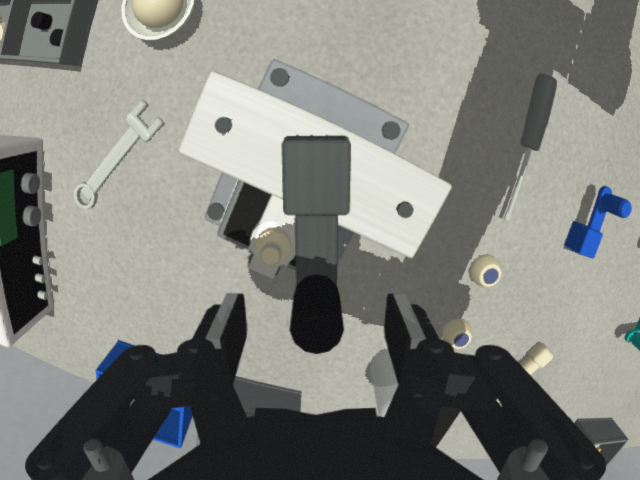

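View pics/t8.png

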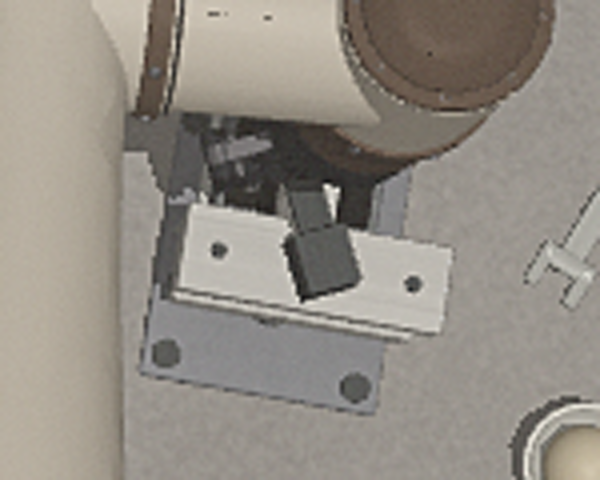

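Run:
```python
from h import *; import json
m=json.load(open("pics/w8.json")); s=json.load(open("pics/w8_s.json"))
rt=R.from_quat(s["ee_rot"]); T=lambda P:rt.inv().apply(np.array(P)-s["position"]).round(1)
Q=[atz(m,p,218,True) for p in((284,139),(350,138),(350,213),(284,214))]
print("hub",np.mean(Q,0),T(np.mean(Q,0)))
print("grip",T(atz(m,(316,326),255.5,True)), "edges",T(atz(m,(316,353),255.5,True)),T(atz(m,(289,326),255.5,True)),T(atz(m,(343,326),255.5,True)))
```

```text
hub [ 529.78312314 -225.59613205  218.        ] [53.8  0.2 16.8]
grip [  2.9  -0.3 -20.7] edges [-10.   -0.3 -20.7] [  2.9 -10.6 -20.7] [  2.8  10.1 -20.7]
```

>>> {"fn": "jog_arm", "kwargs": {"rows": [[[-0.04,0,0.9],[0,0,0],5.0],[[0,0,0.5],[0,0,0],4.0],[[0,0,0],[0,0,0],3.2],[[0,0,0],[0,0,0],2.6],[[0,0,0],[0,0,0],1.5],[[0,0,0],[0,0,0],1.5],[[0,0,0],[0,0,0],1.5],[[0,0,0],[0,0,0],1.5]]}}

```text
clock: 18.92
position: [582.3, -211.2, 220.4]
ee_rot: [-0.133, 0.991, -0.0, 0.0]
contact_force: [-0.1, 0.4, 0.5]
gripper_width: 20.6
```

```bash
python3 look.py w9
python3 - <<'E'
from bench import arm
for i in range(1):
  s=arm.read_state(); print(s["contact_force"],s["wrist_torque"])
E
```

```text
18.925 [ 582.3 -211.2  220.4] [-1.6467e+02  1.0533e+02  3.0000e-02] [-0.1  0.4  0.5] 20.628913888959396
[-0.14235805  0.3019108   1.25862116] [ 0.01032486  0.0149818  -0.00929656]
```

View pics/w9.png

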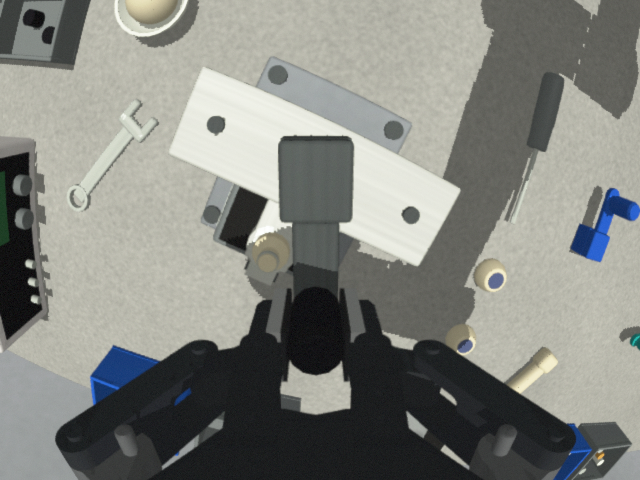

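```bash
cat > tab.py <<'E'
import sys; from h import *
from bench import arm
C=np.array([529.7,-225.6])
s=arm.read_state(); r=R.from_quat(s["ee_rot"])
rt=R.from_euler("z",-164.67,degrees=True)*R.from_euler("x",180,degrees=True)
v=rt.inv().apply(np.r_[s["position"][:2]-C,0])[:2]
phi=np.degrees(np.arctan2(-v[1],-v[0])); print("t",s["clock"],"r",np.hypot(*v).round(2),"phi",phi.round(1),"z",s["position"][2].round(1),"F",s["contact_force"].round(1))
f=s["contact_force"]; th=np.radians(15.33-phi)
print("radial",(f[0]*np.cos(th)+f[1]*np.sin(th)).round(1),"tang(cw motion +)",(f[0]*np.sin(th)-f[1]*np.cos(th)).round(1))
n=int(sys.argv[1]); st=float(sys.argv[2]); rad=float(sys.argv[3]) if len(sys.argv)>3 else 54.5
p0=-rad*np.array([np.cos(np.radians(phi)),np.sin(np.radians(phi))])/10
if len(sys.argv)>4: p0=v/10
out=[]; acc=p0.copy()
for i in range(1,n+1):
    a=np.radians(phi+i*st); p=-rad/10*np.array([np.cos(a),np.sin(a)])
    d=np.round(p-acc,2); acc+=d; out.append([[float(d[0]),float(d[1]),0],[0,0,0],1.5])
print(out)
E
python3 tab.py 10 5
```

```text
t 18.975 r 54.58 phi 0.0 z 220.4 F [-0.1  0.3  1.3]
radial -0.1 tang(cw motion +) -0.3
[[[0.02, -0.47, 0], [0, 0, 0], 1.5], [[0.06, -0.48, 0], [0, 0, 0], 1.5], [[0.11, -0.46, 0], [0, 0, 0], 1.5], [[0.14, -0.45, 0], [0, 0, 0], 1.5], [[0.18, -0.44, 0], [0, 0, 0], 1.5], [[0.22, -0.42, 0], [0, 0, 0], 1.5], [[0.26, -0.41, 0], [0, 0, 0], 1.5], [[0.29, -0.37, 0], [0, 0, 0], 1.5], [[0.32, -0.35, 0], [0, 0, 0], 1.5], [[0.35, -0.32, 0], [0, 0, 0], 1.5]]
```

>>> {"fn": "jog_arm", "kwargs": {"rows": [[[0.02,-0.47,0],[0,0,0],1.5],[[0.06,-0.48,0],[0,0,0],1.5],[[0.11,-0.46,0],[0,0,0],1.5],[[0.14,-0.45,0],[0,0,0],1.5]]}}

```text
clock: 19.48
position: [584.1, -230.2, 220.3]
ee_rot: [-0.133, 0.991, 0.0, 0.0]
contact_force: [0.9, 2.7, 2.3]
gripper_width: 20.3
```

>>> {"fn": "jog_arm", "kwargs": {"rows": [[[0.18,-0.44,0],[0,0,0],1.5],[[0.22,-0.42,0],[0,0,0],1.5],[[0.26,-0.41,0],[0,0,0],1.5],[[0.29,-0.37,0],[0,0,0],1.5],[[0.32,-0.35,0],[0,0,0],1.5],[[0.35,-0.32,0],[0,0,0],1.5]]}}

```text
clock: 20.23
position: [574.5, -257.0, 220.4]
ee_rot: [-0.133, 0.991, -0.0, 0.0]
contact_force: [1.8, 0.8, 3.0]
gripper_width: 20.1
```

```bash
python3 tab.py 10 5
```

```text
t 20.225 r 54.69 phi 50.3 z 220.4 F [1.8 0.8 3. ]
radial 1.0 tang(cw motion +) -1.7
[[[0.38, -0.29, 0], [0, 0, 0], 1.5], [[0.4, -0.25, 0], [0, 0, 0], 1.5], [[0.42, -0.22, 0], [0, 0, 0], 1.5], [[0.44, -0.18, 0], [0, 0, 0], 1.5], [[0.46, -0.14, 0], [0, 0, 0], 1.5], [[0.46, -0.1, 0], [0, 0, 0], 1.5], [[0.48, -0.06, 0], [0, 0, 0], 1.5], [[0.47, -0.02, 0], [0, 0, 0], 1.5], [[0.48, 0.03, 0], [0, 0, 0], 1.5], [[0.47, 0.06, 0], [0, 0, 0], 1.5]]
```

```bash
python3 tab.py 10 7
```

```text
t 20.225 r 54.69 phi 50.3 z 220.4 F [1.8 0.8 3. ]
radial 1.0 tang(cw motion +) -1.7
[[[0.54, -0.39, 0], [0, 0, 0], 1.5], [[0.58, -0.33, 0], [0, 0, 0], 1.5], [[0.61, -0.25, 0], [0, 0, 0], 1.5], [[0.65, -0.17, 0], [0, 0, 0], 1.5], [[0.66, -0.1, 0], [0, 0, 0], 1.5], [[0.66, -0.01, 0], [0, 0, 0], 1.5], [[0.66, 0.07, 0], [0, 0, 0], 1.5], [[0.65, 0.14, 0], [0, 0, 0], 1.5], [[0.63, 0.23, 0], [0, 0, 0], 1.5], [[0.59, 0.3, 0], [0, 0, 0], 1.5]]
```

>>> {"fn": "jog_arm", "kwargs": {"rows": [[[0.54,-0.39,0],[0,0,0],1.5],[[0.58,-0.33,0],[0,0,0],1.5],[[0.61,-0.25,0],[0,0,0],1.5],[[0.65,-0.17,0],[0,0,0],1.5],[[0.66,-0.1,0],[0,0,0],1.5],[[0.66,-0.01,0],[0,0,0],1.5],[[0.66,0.07,0],[0,0,0],1.5],[[0.65,0.14,0],[0,0,0],1.5],[[0.63,0.23,0],[0,0,0],1.5],[[0.59,0.3,0],[0,0,0],1.5]]}}

```text
clock: 21.48
position: [514.5, -278.7, 220.4]
ee_rot: [-0.133, 0.991, -0.0, -0.001]
contact_force: [0.7, -5.1, 4.9]
gripper_width: 20.3
```

```bash
python3 tab.py 10 7
```

```text
t 21.475 r 55.19 phi 121.3 z 220.4 F [ 0.7 -5.1  4.9]
radial 4.7 tang(cw motion +) -2.1
[[[0.55, 0.38, 0], [0, 0, 0], 1.5], [[0.49, 0.44, 0], [0, 0, 0], 1.5], [[0.44, 0.51, 0], [0, 0, 0], 1.5], [[0.37, 0.55, 0], [0, 0, 0], 1.5], [[0.31, 0.59, 0], [0, 0, 0], 1.5], [[0.23, 0.62, 0], [0, 0, 0], 1.5], [[0.15, 0.65, 0], [0, 0, 0], 1.5], [[0.07, 0.66, 0], [0, 0, 0], 1.5], [[-0.01, 0.67, 0], [0, 0, 0], 1.5], [[-0.09, 0.66, 0], [0, 0, 0], 1.5]]
```

>>> {"fn": "jog_arm", "kwargs": {"rows": [[[0.58,0.32,-0.04],[0,0,0],1.5],[[0.5,0.45,0],[0,0,0],1.5],[[0.44,0.51,0],[0,0,0],1.5],[[0.37,0.56,0],[0,0,0],1.5],[[0.31,0.6,0],[0,0,0],1.5],[[0.23,0.62,0],[0,0,0],1.5],[[0.15,0.66,0],[0,0,0],1.5],[[0.07,0.67,0],[0,0,0],1.5],[[-0.01,0.67,0],[0,0,0],1.5],[[-0.09,0.67,0],[0,0,0],1.5]]}}

```text
clock: 22.72
position: [474.2, -228.6, 220.4]
ee_rot: [-0.133, 0.991, 0.001, -0.002]
contact_force: [-0.9, -2.7, 5.5]
gripper_width: 20.8
```

```bash
python3 tab.py 10 7 55
```

```text
t 22.725 r 55.61 phi -167.8 z 220.4 F [-0.9 -2.7  5.5]
radial 1.1 tang(cw motion +) -2.7
[[[-0.18, 0.65, 0], [0, 0, 0], 1.5], [[-0.26, 0.62, 0], [0, 0, 0], 1.5], [[-0.33, 0.58, 0], [0, 0, 0], 1.5], [[-0.4, 0.54, 0], [0, 0, 0], 1.5], [[-0.47, 0.48, 0], [0, 0, 0], 1.5], [[-0.52, 0.43, 0], [0, 0, 0], 1.5], [[-0.57, 0.36, 0], [0, 0, 0], 1.5], [[-0.6, 0.28, 0], [0, 0, 0], 1.5], [[-0.64, 0.22, 0], [0, 0, 0], 1.5], [[-0.66, 0.13, 0], [0, 0, 0], 1.5]]
```

>>> {"fn": "jog_arm", "kwargs": {"rows": [[[-0.18,0.65,-0.05],[0,0,0],1.5],[[-0.26,0.62,0],[0,0,0],1.5],[[-0.33,0.58,0],[0,0,0],1.5],[[-0.4,0.54,0],[0,0,0],1.5],[[-0.47,0.48,0],[0,0,0],1.5],[[-0.52,0.43,0],[0,0,0],1.5],[[-0.57,0.36,0],[0,0,0],1.5],[[-0.6,0.28,0],[0,0,0],1.5],[[-0.64,0.22,0],[0,0,0],1.5],[[-0.66,0.13,0],[0,0,0],1.5]]}}

```text
clock: 23.98
position: [509.0, -174.6, 220.5]
ee_rot: [-0.133, 0.991, 0.001, -0.001]
contact_force: [-3.1, 2.6, 4.3]
gripper_width: 20.7
```

```bash
python3 tab.py 10 7 55
```

```text
t 23.975 r 55.03 phi -96.7 z 220.5 F [-3.1  2.6  4.3]
radial 3.6 tang(cw motion +) -1.9
[[[-0.67, 0.04, 0], [0, 0, 0], 1.5], [[-0.67, -0.05, 0], [0, 0, 0], 1.5], [[-0.66, -0.12, 0], [0, 0, 0], 1.5], [[-0.64, -0.21, 0], [0, 0, 0], 1.5], [[-0.61, -0.28, 0], [0, 0, 0], 1.5], [[-0.57, -0.35, 0], [0, 0, 0], 1.5], [[-0.52, -0.42, 0], [0, 0, 0], 1.5], [[-0.47, -0.48, 0], [0, 0, 0], 1.5], [[-0.41, -0.54, 0], [0, 0, 0], 1.5], [[-0.34, -0.58, 0], [0, 0, 0], 1.5]]
```

>>> {"fn": "jog_arm", "kwargs": {"rows": [[[-0.67,0.08,-0.04],[0,0,0],1.5],[[-0.67,-0.05,0],[0,0,0],1.5],[[-0.66,-0.12,0],[0,0,0],1.5],[[-0.64,-0.21,0],[0,0,0],1.5],[[-0.61,-0.28,0],[0,0,0],1.5],[[-0.57,-0.35,0],[0,0,0],1.5],[[-0.52,-0.42,0],[0,0,0],1.5],[[-0.47,-0.48,0],[0,0,0],1.5],[[-0.41,-0.54,0],[0,0,0],1.5],[[-0.34,-0.58,0],[0,0,0],1.5]]}}

```text
clock: 25.22
position: [570.7, -190.0, 221.0]
ee_rot: [-0.133, 0.991, 0.0, -0.0]
contact_force: [-1.1, 0.9, -4.7]
gripper_width: 20.6
```

```bash
python3 tab.py 10 6 55
```

```text
t 25.225 r 54.29 phi -25.6 z 221.0 F [-1.1  0.9 -4.7]
radial -0.2 tang(cw motion +) -1.4
[[[-0.22, -0.53, 0], [0, 0, 0], 1.5], [[-0.17, -0.55, 0], [0, 0, 0], 1.5], [[-0.1, -0.57, 0], [0, 0, 0], 1.5], [[-0.05, -0.57, 0], [0, 0, 0], 1.5], [[0.01, -0.58, 0], [0, 0, 0], 1.5], [[0.08, -0.57, 0], [0, 0, 0], 1.5], [[0.13, -0.56, 0], [0, 0, 0], 1.5], [[0.19, -0.54, 0], [0, 0, 0], 1.5], [[0.25, -0.52, 0], [0, 0, 0], 1.5], [[0.3, -0.49, 0], [0, 0, 0], 1.5]]
```

>>> {"fn": "jog_arm", "kwargs": {"rows": [[[-0.22,-0.53,0.03],[0,0,0],1.5],[[-0.17,-0.55,0.03],[0,0,0],1.5],[[-0.1,-0.57,0],[0,0,0],1.5],[[-0.05,-0.57,0],[0,0,0],1.5],[[0.01,-0.58,0],[0,0,0],1.5],[[0.08,-0.57,0],[0,0,0],1.5]]}}

```text
clock: 25.98
position: [583.9, -221.2, 220.8]
ee_rot: [-0.133, 0.991, -0.0, -0.0]
contact_force: [-1.9, 1.3, -3.2]
gripper_width: 20.3
```

```bash
python3 tab.py 10 4 54.9
```

```text
t 25.975 r 54.33 phi 10.7 z 220.8 F [-1.9  1.3 -3.2]
radial -1.8 tang(cw motion +) -1.4
[[[0.08, -0.37, 0], [0, 0, 0], 1.5], [[0.11, -0.37, 0], [0, 0, 0], 1.5], [[0.14, -0.36, 0], [0, 0, 0], 1.5], [[0.16, -0.35, 0], [0, 0, 0], 1.5], [[0.18, -0.33, 0], [0, 0, 0], 1.5], [[0.21, -0.33, 0], [0, 0, 0], 1.5], [[0.23, -0.3, 0], [0, 0, 0], 1.5], [[0.25, -0.29, 0], [0, 0, 0], 1.5], [[0.27, -0.28, 0], [0, 0, 0], 1.5], [[0.29, -0.25, 0], [0, 0, 0], 1.5]]
```

>>> {"fn": "jog_arm", "kwargs": {"rows": [[[0.08,-0.37,0.04],[0,0,0],1.5],[[0.11,-0.37,0],[0,0,0],1.5],[[0.14,-0.36,0],[0,0,0],1.5],[[0.16,-0.35,0],[0,0,0],1.5],[[0.18,-0.33,0],[0,0,0],1.5]]}}

```text
clock: 26.6
position: [582.3, -240.0, 220.6]
ee_rot: [-0.133, 0.991, -0.0, 0.0]
contact_force: [-0.7, 1.0, -1.7]
gripper_width: 20.5
```

```bash
python3 tab.py 10 2 54.7
```

```text
t 26.6 r 54.5 phi 30.7 z 220.6 F [-0.7  1.  -1.7]
radial -0.9 tang(cw motion +) -0.8
[[[0.1, -0.16, 0], [0, 0, 0], 1.5], [[0.11, -0.16, 0], [0, 0, 0], 1.5], [[0.11, -0.16, 0], [0, 0, 0], 1.5], [[0.11, -0.15, 0], [0, 0, 0], 1.5], [[0.13, -0.14, 0], [0, 0, 0], 1.5], [[0.12, -0.15, 0], [0, 0, 0], 1.5], [[0.13, -0.14, 0], [0, 0, 0], 1.5], [[0.14, -0.13, 0], [0, 0, 0], 1.5], [[0.14, -0.13, 0], [0, 0, 0], 1.5], [[0.15, -0.12, 0], [0, 0, 0], 1.5]]
```

```bash
cat > f.py <<'E'
import sys; from h import *
x,y,fx,fy=map(float,sys.argv[1:5]); t=np.arctan2(y+225.6,x-529.7); print("phi",15.33-np.degrees(t),"rad",fx*np.cos(t)+fy*np.sin(t),"tang",fx*np.sin(t)-fy*np.cos(t))
E
python3 tab.py 40 2.5 54.6 | tail -1 | sed 's/, \[0, 0, 0\], 1.5\]/\n/g'
```

```text
[[[0.13, -0.2, 0]
, [[0.13, -0.2, 0]
, [[0.14, -0.19, 0]
, [[0.15, -0.18, 0]
, [[0.16, -0.18, 0]
, [[0.17, -0.17, 0]
, [[0.17, -0.16, 0]
, [[0.19, -0.16, 0]
, [[0.18, -0.15, 0]
, [[0.2, -0.13, 0]
, [[0.2, -0.13, 0]
, [[0.2, -0.13, 0]
, [[0.21, -0.11, 0]
, [[0.22, -0.1, 0]
, [[0.22, -0.09, 0]
, [[0.22, -0.09, 0]
, [[0.22, -0.07, 0]
, [[0.23, -0.07, 0]
, [[0.24, -0.05, 0]
, [[0.23, -0.04, 0]
, [[0.24, -0.04, 0]
, [[0.23, -0.02, 0]
, [[0.24, -0.01, 0]
, [[0.24, -0.01, 0]
, [[0.24, 0.01, 0]
, [[0.23, 0.02, 0]
, [[0.24, 0.03, 0]
, [[0.24, 0.04, 0]
, [[0.23, 0.05, 0]
, [[0.23, 0.06, 0]
, [[0.23, 0.07, 0]
, [[0.22, 0.07, 0]
, [[0.22, 0.09, 0]
, [[0.22, 0.1, 0]
, [[0.21, 0.11, 0]
, [[0.21, 0.12, 0]
, [[0.2, 0.12, 0]
, [[0.2, 0.14, 0]
, [[0.19, 0.14, 0]
, [[0.18, 0.15, 0]
]
```

>>> {"fn": "jog_arm", "kwargs": {"rows": [[[0.1,-0.16,0.01],[0,0,0],1.5],[[0.11,-0.16,0],[0,0,0],1.5],[[0.11,-0.16,0],[0,0,0],1.5]]}}

```text
clock: 26.98
position: [580.6, -245.3, 220.6]
ee_rot: [-0.133, 0.991, -0.0, 0.0]
contact_force: [-1.0, 1.6, -0.9]
gripper_width: 20.1
```

>>> {"fn": "jog_arm", "kwargs": {"rows": [[[0.14,-0.19,0],[0,0,0],1.5],[[0.15,-0.18,0],[0,0,0],1.5]]}}

```text
clock: 27.22
position: [578.7, -249.7, 220.5]
ee_rot: [-0.133, 0.991, -0.0, 0.0]
contact_force: [0.6, 1.9, 0.5]
gripper_width: 20.7
```

>>> {"fn": "jog_arm", "kwargs": {"rows": [[[0.16,-0.18,0],[0,0,0],1.5],[[0.17,-0.17,0],[0,0,0],1.5]]}}

```text
clock: 27.48
position: [576.4, -254.0, 220.5]
ee_rot: [-0.133, 0.991, -0.0, 0.0]
contact_force: [0.8, 1.7, -0.1]
gripper_width: 20.5
```

>>> {"fn": "jog_arm", "kwargs": {"rows": [[[0.17,-0.16,0],[0,0,0],1.5],[[0.19,-0.16,0],[0,0,0],1.5]]}}

```text
clock: 27.72
position: [574.6, -256.8, 220.6]
ee_rot: [-0.133, 0.991, 0.001, 0.002]
contact_force: [3.4, 7.4, 0.5]
gripper_width: 20.4
```

>>> {"fn": "jog_arm", "kwargs": {"rows": [[[0,0,0],[0,0,0],1.5]]}}

```text
clock: 27.85
position: [574.7, -256.7, 220.6]
ee_rot: [-0.134, 0.991, 0.001, 0.002]
contact_force: [2.9, 6.7, 0.6]
gripper_width: 20.6
```

>>> {"fn": "jog_arm", "kwargs": {"rows": [[[0.08,-0.06,0],[0,0,0],1.5],[[0,0,0],[0,0,0],1.5]]}}

```text
clock: 28.1
position: [574.5, -256.9, 220.6]
ee_rot: [-0.134, 0.991, 0.001, 0.002]
contact_force: [3.1, 6.7, 1.1]
gripper_width: 20.7
```

```bash
python3 tab.py 1 0.1
python3 - <<'E'
from bench import arm,eyes
import cv2
im=eyes.get_image("side")[:,:,::-1]; cv2.imwrite("pics/s10.png",cv2.resize(im[110:250,260:400],None,fx=4,fy=4,interpolation=cv2.INTER_CUBIC))
E
```

```text
t 28.1 r 54.65 phi 50.3 z 220.6 F [3.1 6.7 1.1]
radial -1.3 tang(cw motion +) -7.3
[[[0.01, -0.01, 0], [0, 0, 0], 1.5]]
```

View pics/s10.png

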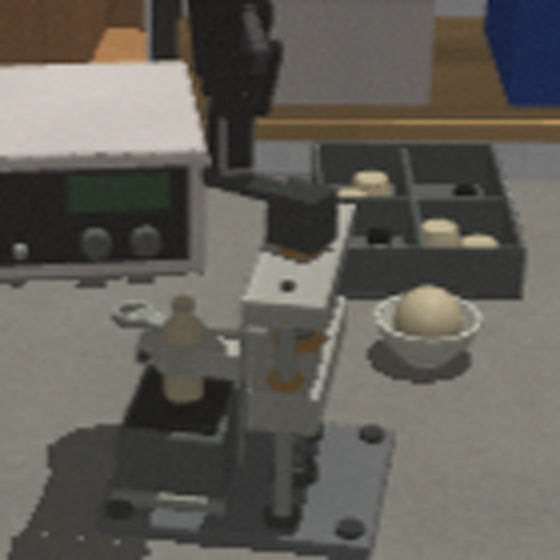

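>>> {"fn": "jog_arm", "kwargs": {"rows": [[[0.08,-0.07,0],[0,0,0],1.5],[[0,0,0],[0,0,0],1.5]]}}

```text
clock: 28.4
position: [574.3, -257.3, 220.6]
ee_rot: [-0.134, 0.991, 0.001, 0.002]
contact_force: [3.9, 9.0, 1.2]
gripper_width: 20.7
```

>>> {"fn": "jog_arm", "kwargs": {"rows": [[[-0.1,0.08,0],[0,0,0],1.5],[[-0.05,0.04,0],[0,0,0],1.5],[[0,0,0],[0,0,0],1.5]]}}

```text
clock: 28.78
position: [574.6, -256.7, 220.5]
ee_rot: [-0.134, 0.991, 0.001, 0.001]
contact_force: [2.3, 6.2, 0.4]
gripper_width: 20.9
```

>>> {"fn": "jog_arm", "kwargs": {"rows": [[[0,0,0],[0,0,0],2.4],[[0,0,0],[0,0,0],3.0],[[0,0,0],[0,0,0],3.6],[[0,0,0],[0,0,0],4.0],[[0,0,0],[0,0,0],4.0]]}}

```text
clock: 29.4
position: [573.5, -258.2, 220.4]
ee_rot: [-0.133, 0.991, -0.0, 0.0]
contact_force: [-0.0, -0.4, -0.2]
gripper_width: 39.9
```

>>> {"fn": "jog_arm", "kwargs": {"rows": [[[0,0,-0.5],[0,0,0],4.0],[[0,0,-2],[0,0,0],4.0],[[0,0,-4],[0,0,0],4.0],[[0,0,-4],[0,0,0],4.0],[[4,-2,-2],[0,0,0],4.0],[[4,-2,0],[0,0,0],4.0],[[4,-2,0],[0,0,0],4.0],[[0,0,0],[0,0,0],4.0],[[0,0,0],[0,0,0],4.0]]}}

```text
clock: 30.52
position: [473.8, -347.5, 345.6]
ee_rot: [-0.133, 0.991, -0.0, 0.0]
contact_force: [0.1, 0.2, -0.8]
gripper_width: 39.9
```

```bash
python3 look.py w11
python3 - <<'E'
from bench import arm,eyes
import cv2
im=eyes.get_image("side")[:,:,::-1]; cv2.imwrite("pics/s11.png",cv2.resize(im[110:250,260:400],None,fx=4,fy=4,interpolation=cv2.INTER_CUBIC))
im=eyes.get_image("top")[:,:,::-1]; cv2.imwrite("pics/t11.png",im)
E
```

```text
30.525 [ 473.8 -347.5  345.6] [-1.6469e+02  1.0531e+02  4.0000e-02] [ 0.1  0.2 -0.8] 39.87357173022229
```

View pics/w11.png

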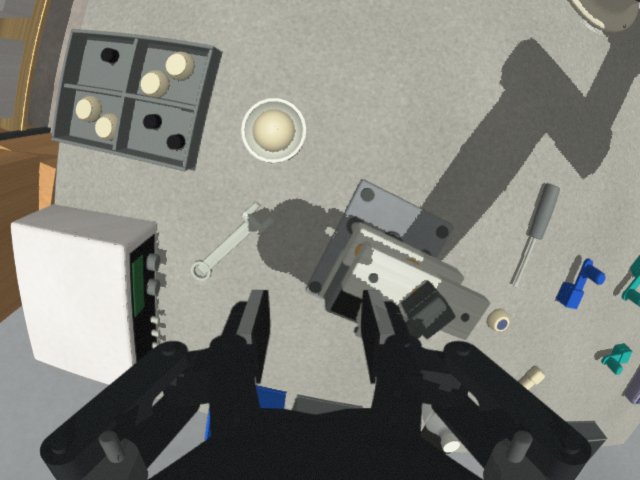

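View pics/s11.png

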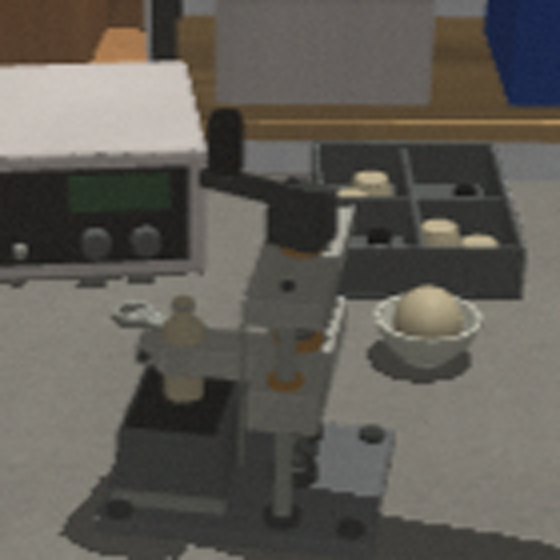

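View pics/t11.png

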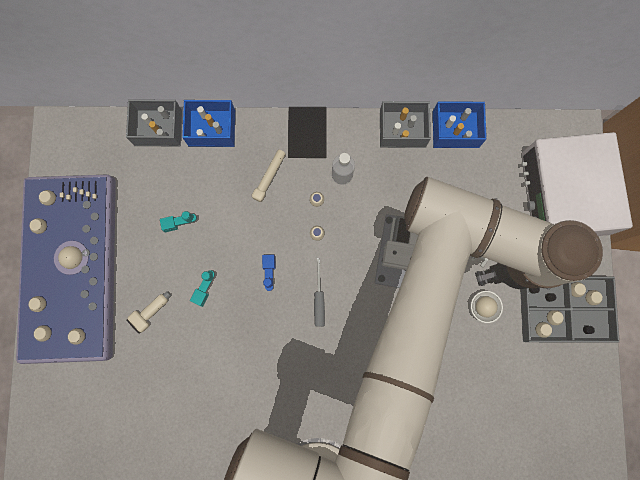

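Run:
```python
from bench import arm
print(arm.job_done())
```

```text
the job is handed in; nothing more can be done
None
```

The crank is on the lead screw, wound clockwise until I felt the stop, released and left there. The job is handed in, at about 30.7 s of the 72 s allowed.

- **Fitting:** I took the dark crank by its hub and left the blue and turquoise ones alone. I lined it up with the square as seen by the wrist camera, and it slid over without catching. It came down on the boss at the expected height (TCP at 189.6 mm), pressed on with about 7 N.
- **Winding:** I held the grip and turned it about 1.14 turns (410°), with a running drag of about 1.7 N. The resistance then rose to about 9.6 N at the grip, about 8 N above the drag. I eased off slightly, opened the fingers and lifted clear.
- **Last checks:** The side picture shows the hub still down on the boss. The force on the arm is near zero. In the last top picture, the bystanders I could see are where they started. The arm hid part of the stand.
- **What was less certain:**
  - The final height of the carriage was judged by feel only.
  - About three-quarters of the way round, the crank may have lifted by up to about 0.6 mm (grip height 221.0 mm against 220.4, with 4.7 N upward pull). I lowered the arm and it was back at 220.5 mm before release. I did not measure the hub's height again after letting go.
  - During the winding the arm pressed down on the crank with up to about 5.5 N. Sideways force reached about 5 N.

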